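# Pulse the coffee grinder

## Task

Push the coffee grinder square and flush into the corner stop so that it cannot turn, then fit its lid with the two pins down through the entry slots (white marks) until the lid sits fully home. Twist the lid clockwise, seen from above, until its white pointers stand at the orange pulse marks, halfway to the red lock marks and never on towards the red, where it would click and lock. A spring turns the lid back, so finish while still gripping the lid and holding it at orange, the grinder still home in the corner and the things round about left where they stand.

Things in the scene. Friction and masses are not known exactly. Their poses are not given: they have to be found in the camera images.
- corner_stop: Fixed L-shaped aluminium corner stop: walls 26 mm high, 12 thick. Inner face of the back wall 55 mm along its +x from the origin (spans y -68..+67 mm), of the side wall 55 mm along its +y (spans x -68..+55 mm); other two sides open. x roughly away from the robot, y to its left. Origin on the worktop: where the grinder's origin is when home, flush with both walls, axes parallel.
- grinder: Loose cordless coffee grinder, 0.55 to 0.72 kg, open: white square foot block 110 x 110 x 48 mm, on it a black round collar 90 mm across. Origin: centre of the underside; z up. Slides if pushed low on the block (about 4 to 12 N). Starts 3 to 8 cm short of home along both the stop's x and y, up to 0.2 rad out of square; its x then points roughly along the stop's x.
- grinder_rim (a point): Centre of the collar's flat rim, 80 mm above the grinder's underside. Mouth 58 mm across under a 9 mm thick lip; through the lip two entry slots, 13 mm wide, reaching 39 mm from the axis, at the grinder's +x and -x (white marks). From each slot, clockwise seen from above: orange pulse mark at 0.70 rad, red lock mark at 1.40 rad.
- lid: Loose black and grey lid, 0.1 to 0.16 kg, standing upright. Origin: centre of the underside of its plug (52 mm across, 22 high, tapered foot); z up. Flange 80 mm across, 22 to 30 mm above the origin. Two 8 mm steel pins stick out of the plug along its +x and -x to 37 mm from the axis, their middle 6 mm above the origin, under white pointers on the flange.
- lid_grip (a point): Middle of the lid's grey bar grip, 54 mm above the lid's origin. Bar 56 mm long (lid's x), 20 thick (lid's y), 29 to 63 mm above the origin: pinch across the thickness, fingertips at least 32 mm above the origin. Fits either way round, lid's x parallel to grinder's x. Home: flange on the rim, lid origin 58 mm above the grinder's, same axis; pins then pass 3 mm under the lip.
- pulse_switch (a joint): Sprung switch ring in the grinder, rad, 0 at rest. The seated lid's pins meet its dogs after about 0.1 rad of clockwise twist and turn it along (lid twist = value + about 0.1) against a spring, 0.03 N m rising to 0.11 at the pulse marks. About 0.6 with the pointers at orange; over 0.95 is gone into the lock; stop at 1.3. Let go, it turns the lid back.
- coffee_jar: Bystander: coffee jar with grey lid, 80 mm across, 113 mm high; origin centre of underside.
- mug: Bystander: small green and white mug, 64 x 89 x 48 mm; origin centre of underside.
- mandarin: Bystander: mandarin, 58 mm; origin centre of underside.
- tea_canister: Bystander: small steel canister, 53 mm across, 67 mm high; origin centre of underside.
- tea_box: Bystander: green and white carton, 50 x 68 x 92 mm; origin centre of underside.

How it is judged:
By the outcome, as a careful person would: the job done as asked, in the order asked, and still so for the second after the job is handed in, while the arm keeps its last pose, push and grip.
It also fails if it takes over 69 s, if anything falls off the work surface, if the arm or the gripper's body presses on something with over 40 N, if the wrist force passes 120 N, or if a joint passes its speed limit or range.

## Robot

A 7-joint arm with a two-finger parallel gripper is mounted at the origin on a cart in front of the work surface, level with it; the furniture and walls round the work are solid. World frame = base frame: x ahead of the robot, y to its left, z up, the work surface at z = 0. Lengths are in m, angles in rad, forces in N, time in s.
With the tool pointing down it reaches from about 0.425 to 0.95 m from the base axis. Payload 16.7 kg.
Tool frame: the origin (TCP) lies at the very end of the fingers, on their centre line; the grasp point (between the pads) lies 19 mm behind it (r.grip_point_offset is the distance from the TCP to the grasp point, in m); z points along the fingers, y is the line along which they close (so a half turn about z gives the same grasp; the last joint's range is limited). The gripper opens to 94 mm and grips with 3 to 60 N. Pads are 16 mm wide; open, the fingers measure 119 mm over their backs; the gripper's body (75 mm by 177 mm) begins 78 mm behind the grasp point.
Start: joints at [-1.466, 0.426, 0.074, 1.606, -0.034, 1.111, -0.067], TCP at [0.17, 0.653, 0.205] pointing down, gripper open.
Joint ranges: [-2.85, 2.85], [-0.5, 2.14], [-1.23, 1.37], [0.21, 2.46], [-1.02, 4.16], [0.16, 2.05], [-2.73, 2.73]. Speed limits (rad/s): [1.89, 1.89, 2.39, 2.39, 3.01, 3.01, 3.01].

## Interface

Orientations are given as a rotation vector (axis times angle).
In Python, from plant import r gives the robot as it stands. The module is installed in compiled form; this text tells all that it offers. Calls block until the motion is done:
- r.movep(position, orientation): joint-space move of the TCP to a pose.
- r.move_straight(position, rotation=None, vel=0.15): straight line of the TCP; rotation=None keeps the orientation; vel is the mean speed in m/s.
- r.movej(angles): joint-space move.
- r.open_gripper() and r.grasp(): open the fingers fully, or close them until they stop; the grip force is fixed at half the most.
- r.sleep(seconds).
- r.inverse_kinematics(position, orientation): joint angles nearest the present ones, or None.
- r.get_obs(): the state.
- r.read_camera(name): name is "side" or "top" or "wrist"; returns the picture (400x640x3 uint8, blue, green, red); there is no depth.
- r.camera_params(name): a dict with "camera_matrix" (3x3 intrinsics, pixels), "camera_from_world" (4x4, takes a point from world to camera coordinates). Camera axes: x right, y down, z forward; pixel columns grow to the right and rows downward; lengths in m; the calibration is good to about 2 mm. The wrist camera is an equidistant fisheye: a pixel r from the principal point sees the ray r / f radians off the axis. A picture is of the moment at which its call begins: read the wrist's pose just before it. camera_params takes no time and is no camera call; for the wrist camera it gives the pose at the moment of the call.
A pose or a line that the arm cannot do raises r.MotionError and nothing moves.
- r.close_job(): hands the job in; it is judged then, once.
The state is a dict: "time_s": time; "qpos": joint angles; "qvel": joint speeds; "effort": joint torques, N m; "eef_pos": TCP position; "orientation": TCP orientation; "wrist_force": force on the tool from outside, world axes, zero at the start; "torque": the same for the moment, N m; "opening": finger opening in m; "grip_force": force on a finger pad.
Only numpy, scipy, OpenCV 4.12 (cv2) and the standard library are available. Lean on these libraries where they do the work, as an engineer would, in place of code of your own. Each camera call takes 0.05 s, during which the arm holds its last target. There are 200 camera calls.

## Working session

There is one attempt and no reset: what is moved stays moved. The work goes in short steps, each a Python script; the robot and the scene stay as the last script left them, time stands still between calls to the robot, and variables do not carry over. Pictures are saved under pics/ and viewed, at most 10 in all, crops included, and the job is handed in when it is done.

```bash
mkdir -p pics
python3 - <<'E'
from plant import r
import cv2,numpy as np
o=r.get_obs();print(o['time_s'],o['eef_pos'],o['orientation'],o['wrist_force'])
for n in('top','side','wrist'):
    p=r.camera_params(n);print(n,np.round(p['camera_matrix'],1).tolist(),np.round(p['camera_from_world'],3).tolist())
    cv2.imwrite(f'pics/{n}0.png',r.read_camera(n))
E
```

```text
0.0 [0.17006684 0.65278006 0.20480236] [-3.99195365e-01 -3.11609183e+00  1.92658776e-03] [ 0.35620357 -0.03016269 -0.51920742]
top [[397.0, 0.0, 324.3], [0.0, 397.0, 200.8], [0.0, 0.0, 1.0]] [[0.006, -1.0, 0.008, 0.204], [-0.999, -0.006, -0.042, 0.556], [0.042, -0.008, -0.999, 1.269], [0.0, 0.0, 0.0, 1.0]]
side [[395.2, 0.0, 318.7], [0.0, 395.2, 193.7], [0.0, 0.0, 1.0]] [[0.999, -0.035, 0.007, -0.539], [-0.015, -0.571, -0.821, 0.21], [0.033, 0.82, -0.571, 1.087], [0.0, 0.0, 0.0, 1.0]]
wrist [[309.7, 0.0, 316.3], [0.0, 309.7, 199.6], [0.0, 0.0, 1.0]] [[0.251, 0.968, -0.001, -0.675], [0.931, -0.241, 0.273, -0.029], [0.264, -0.069, -0.962, 0.392], [0.0, 0.0, 0.0, 1.0]]
```

View pics/top0.png

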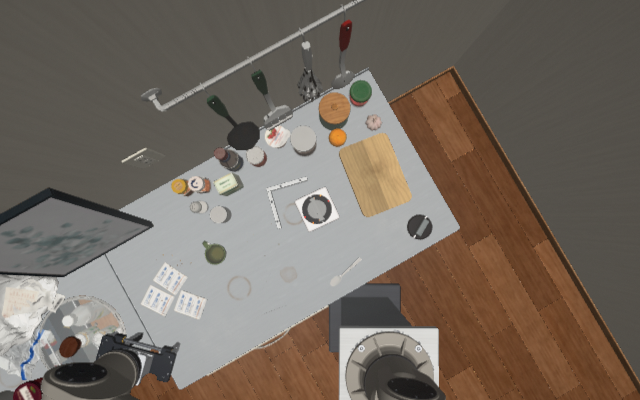

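View pics/side0.png

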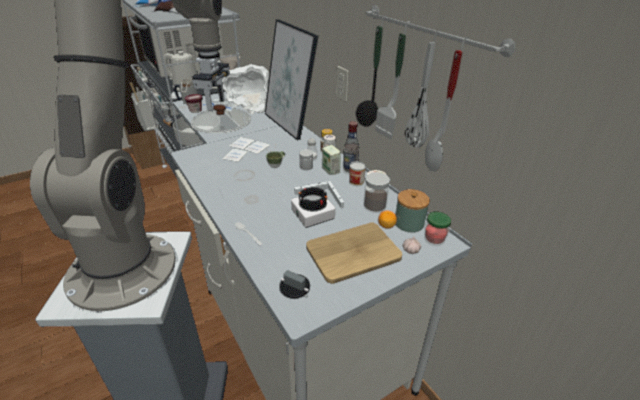

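Top view: stop corner at about (268,188), grinder at about (317,209), lid at about (419,227), clear of bystanders. I'll zoom in.

Run:
```python
import cv2
i=cv2.imread('pics/top0.png')
a=cv2.resize(i[172:236,260:346],None,fx=8,fy=8,interpolation=cv2.INTER_CUBIC)
b=cv2.resize(i[208:246,398:440],None,fx=8,fy=8,interpolation=cv2.INTER_CUBIC)
import numpy as np
c=np.zeros((600,800,3),np.uint8);c[:512,:688]=a
cv2.imwrite('pics/crop.png',c[:512,:688]);cv2.imwrite('pics/crop2.png',b)
```

```text
(no output)
```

View pics/crop.png

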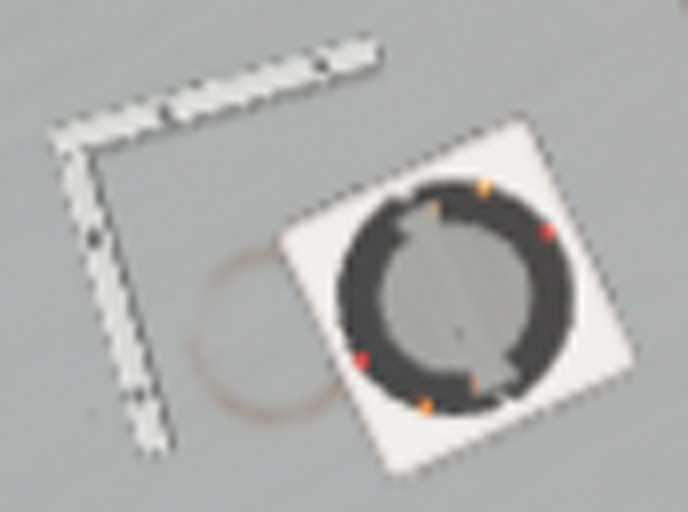

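View pics/crop2.png

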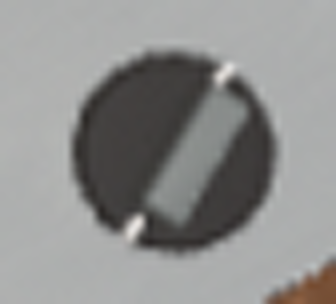

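Crop readings: stop inner corner (92,152), wall inner ends (380,65) and (172,445); block corners (520,118),(632,362),(395,475),(282,240); rim (456,297). Lid centre (174,150), pointers (224,73),(135,228).

```bash
cat > h.py <<'E'
from plant import r
import cv2,numpy as np
from scipy.spatial.transform import Rotation as R
def ray(cam,uv,z,P=None):
    p=P or r.camera_params(cam);K=p['camera_matrix'];T=p['camera_from_world'];uv=np.array(uv,float)
    v=np.linalg.inv(K)@[uv[0],uv[1],1]
    if cam=='wrist':
        th=np.hypot(v[0],v[1]);v=np.array([*(v[:2]/th*np.sin(th)),np.cos(th)])
    c=-T[:3,:3].T@T[:3,3];d=T[:3,:3].T@v
    return c+d*(z-c[2])/d[2]
def down(yaw):  # tool z down, tool x at heading yaw
    c,s=np.cos(yaw),np.sin(yaw)
    return R.from_matrix(np.array([[c,s,0],[s,-c,0],[0,0,-1]])).as_rotvec()
def st(m=''):
    o=r.get_obs();print(m,'t%.1f'%o['time_s'],np.round(o['eef_pos'],4),'F',np.round(o['wrist_force'],1),'M',np.round(o['torque'],2),'op%.3f'%o['opening'],'gf%.0f'%o['grip_force']);return o
E
python3 - <<'E'
from h import *
f=lambda u,o,z:ray('top',[(u[0]+.5)/8-.5+o[0],(u[1]+.5)/8-.5+o[1]],z)
A=(260,172);B=(398,208)
c,b,s=[f(u,A,.026) for u in((92,152),(380,65),(172,445))]
print('stop',c,b,s)
y1=c-b;x1=c-s
ang=lambda v:np.arctan2(v[1],v[0])
print('yaws',ang(y1)-np.pi/2,ang(x1))
yaw=(ang(y1)-np.pi/2+ang(x1))/2;u=np.array([np.cos(yaw),np.sin(yaw)]);w=np.array([-u[1],u[0]])
print('origin',c[:2]-.055*u-.055*w,yaw,'lens',np.linalg.norm(y1),np.linalg.norm(x1))
g=np.array([f(q,A,.048) for q in((520,118),(632,362),(395,475),(282,240))])
print('grinder',g.mean(0),f((456,297),A,.08)); print([ang(g[0]-g[1]),ang(g[3]-g[2]),ang(g[3]-g[0])-np.pi/2,ang(g[2]-g[1])-np.pi/2])
print('lid',f((174,150),B,.03),ang(f((224,73),B,.03)-f((135,228),B,.03)))
q=r.get_obs()['qpos']
for n,p,y in(('g',[.45,0,.02],.3),('l',f((174,150),B,.06),-.5)):
    for k in(-1,0,1,2):
        j=r.inverse_kinematics(p,down(y+k*np.pi/2));print(n,k,None if j is None else np.round(j,2))
E
```

```text
stop [0.58619436 0.37785925 0.026     ] [0.62170661 0.26349526 0.026     ] [0.46993979 0.34481636 0.026     ]
yaws 0.3010796182022415 0.2769257280721923
origin [0.54915009 0.30946538] 0.2890026731372169 lens 0.11975075218852013 0.12085924733312914
grinder [0.52826362 0.23179643 0.048     ] [0.52814603 0.23193947 0.08      ]
[np.float64(0.43540386564451666), np.float64(0.4561524168894734), np.float64(0.48103880557949985), np.float64(0.45008653902358553)]
lid [ 0.4753018  -0.09383906  0.03      ] -0.5246203814079833
g -1 [-1.04  0.75  1.21  2.29 -1.02  0.84 -1.97]
g 0 [-0.9   0.54  0.95  2.28 -0.75  0.66 -0.66]
g 1 [-0.78  0.46  0.78  2.28 -0.58  0.6   0.74]
g 2 [-0.53  0.38  0.46  2.27 -0.32  0.55  2.04]
l -1 [ 0.76  0.44 -0.84  2.11  0.46  0.78  2.26]
l 0 [-0.85  0.67  1.21  2.2  -0.85  0.88 -1.17]
l 1 [-0.79  0.57  1.09  2.19 -0.73  0.8   0.28]
l 2 [-0.66  0.45  0.88  2.19 -0.54  0.73  1.66]
```

```bash
cat >> h.py <<'E'
SO=np.array([.54915,.30947]);SY=.289
def S(x,y,z): # stop frame -> world
    c,s=np.cos(SY),np.sin(SY);return np.array([SO[0]+c*x-s*y,SO[1]+s*x+c*y,z])
def toS(p):
    c,s=np.cos(SY),np.sin(SY);d=np.array(p[:2])-SO;return np.array([c*d[0]+s*d[1],-s*d[0]+c*d[1]])
E
python3 - <<'E'
from h import *
G=np.array([.5282,.2319]);gy=.455
u=np.array([np.cos(gy),np.sin(gy)]);P=lambda a,z:[*(G-a*u),z]
print(toS(G))
r.movep(P(.09,.14),down(gy));st('above')
r.move_straight(P(.09,.014),vel=.12)
r.move_straight(P(.066,.014),vel=.06);st('contact')
gx,gyy=toS(G)
r.move_straight(S(-.012-.063,gyy,.014),down(SY),vel=.04);st('pushed')
cv2.imwrite('pics/top1.png',r.read_camera('top'))
r.move_straight(S(-.095,gyy,.014),vel=.1)
r.move_straight(S(-.095,gyy,.13),vel=.2);st()
w=r.camera_params('wrist');np.savez('w1.npz',**w);cv2.imwrite('pics/w1.png',r.read_camera('wrist'))
E
```

```text
[-0.04218816 -0.0683825 ]
above t2.1 [0.4474 0.1932 0.1401] F [-0.6 -0.3  0.2] M [ 0.    0.14 -0.03] op0.094 gf0
contact t3.9 [0.469  0.2028 0.0139] F [ 0.5 -0.4  0.4] M [-0.08  0.14  0.02] op0.094 gf0
pushed t4.9 [0.4964 0.2227 0.0138] F [-3.3 -1.1 -0.8] M [0.   0.73 0.07] op0.094 gf1
 t6.0 [0.4773 0.217  0.1293] F [ 0.7 -0.6  0.1] M [-0.03  0.14 -0.02] op0.094 gf0
```

View pics/w1.png

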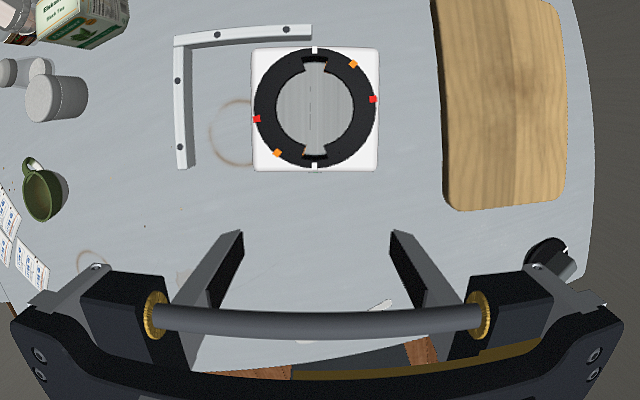

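Wrist view: block now square to the stop; rim marks at (315,50) and (315,167), inner wall corner about (186,45), back wall inner end (311,38), side wall inner end (188,168).

Run:
```python
from h import *
P=dict(np.load('w1.npz'))
f=lambda u,z:ray('wrist',u,z,P)
a,b=f((315,50),.08),f((315,167),.08)
print('rim',toS((a+b)/2),'dist',np.linalg.norm(a-b),'yaw rel',np.arctan2(*(a-b)[1::-1])-SY)
for u in((186,45),(311,38),(188,168)):print(u,toS(f(u,.026)))
print('block',[toS(f(u,.048)) for u in((252,47),(377,48),(379,171),(254,170))])
```

```text
rim [-0.01143198 -0.06653744] dist 0.08762193845729603 yaw rel 0.0009224945062990542
(186, 45) [0.05720878 0.0570029 ]
(311, 38) [ 0.05515178 -0.06260615]
(188, 168) [-0.06396393  0.05855357]
block [array([ 0.04348913, -0.01337096]), array([ 0.04250326, -0.11831426]), array([-0.0638932 , -0.12197508]), array([-0.06316232, -0.01348647])]
```

```bash
cat >> h.py <<'E'
def press(a,b,d,fmax=16,n=14,step=.0015,z=.014):
    """creep along stop-frame direction d from (a,b) until wrist force against d exceeds fmax"""
    d=np.array(d,float);dw=S(*d,0)[:2]-SO;p=np.array([a,b]);fs=[]
    for i in range(n):
        p=p+step*d;r.move_straight(S(*p,z),vel=.04)
        fs.append(-r.get_obs()['wrist_force'][:2]@dw)
        if fs[-1]>fmax:break
    print('press',np.round(fs,1),'cmd',p,'tcp',toS(r.get_obs()['eef_pos']));return p
E
python3 - <<'E'
from h import *
gx,gy=-.0114,-.0667
Y=SY+np.pi/2
r.movep(S(gx,gy-.09,.13),down(Y));st('above')
r.move_straight(S(gx,gy-.09,.014),vel=.15)
r.move_straight(S(gx,gy-.068,.014),vel=.08)
r.move_straight(S(gx,-.006-.063,.014),vel=.05);st('pushed')
r.move_straight(S(gx,-.09,.014),vel=.1)
r.move_straight(S(gx,-.09,.12),vel=.25)
r.grasp()
r.movep(S(-.1,-.004,.12),down(SY))
r.move_straight(S(-.1,-.004,.014),vel=.15)
r.move_straight(S(-.077,-.004,.014),vel=.06)
p=press(-.077,-.004,(1,0));st()
E
```

```text
above t7.5 [0.5825 0.1561 0.1295] F [-0.5 -0.1 -0.1] M [-0.09 -0.02 -0.02] op0.094 gf0
pushed t10.3 [0.5578 0.2403 0.014 ] F [ 1.  -0.6  0.4] M [-0.31  0.    0.05] op0.094 gf0
press [ 0.5  3.3  3.5  3.3  2.3  2.   2.2  2.5  3.1  3.1  8.8 17.6] cmd [-0.059 -0.004] tcp [-0.06146529 -0.00407189]
 t18.6 [0.4914 0.288  0.0137] F [-16.8  -5.1  12.6] M [-1.13  3.64  0.01] op0.001 gf9
```

Run:
```python
from h import *
r.move_straight(S(-.085,-.01,.014),vel=.15)
r.move_straight(S(-.085,-.1,.014),vel=.25)
r.move_straight(S(.0,-.1,.014),vel=.25)
r.move_straight(S(.0,-.077,.014),vel=.08)
p=press(0,-.077,(0,1),step=.002);st()
r.move_straight(S(.0,-.1,.014),vel=.15)
r.move_straight(S(-.085,-.1,.014),vel=.25)
r.move_straight(S(-.085,0,.014),vel=.25)
r.move_straight(S(-.0635,0,.014),vel=.1)
p=press(-.0635,0,(1,0),step=.002);st()
r.move_straight(S(-.09,0,.014),vel=.2)
r.move_straight(S(-.09,0,.13),vel=.3);r.open_gripper();st()
w=r.camera_params('wrist');np.savez('w2.npz',**w);cv2.imwrite('pics/w2.png',r.read_camera('wrist'))
```

```text
press [-0.2  0.5  0.9  3.3  3.1  3.2  5.4 12.6 21.5] cmd [ 0.    -0.059] tcp [ 0.00012961 -0.06306188]
 t22.6 [0.5672 0.2491 0.0141] F [  6.1 -20.6   2.4] M [-4.53 -1.25  0.06] op0.000 gf11
press [ 0.2 10.7 20.7] cmd [-0.0575  0.    ] tcp [-6.14435229e-02 -5.14523790e-05]
 t25.2 [0.4903 0.2919 0.0134] F [-19.7  -6.2  15.3] M [-1.4   4.43  0.  ] op0.001 gf11
 t27.4 [0.4629 0.2838 0.13  ] F [ 0.6 -0.6 -0.4] M [-0.05  0.13  0.  ] op0.094 gf0
```

View pics/w2.png

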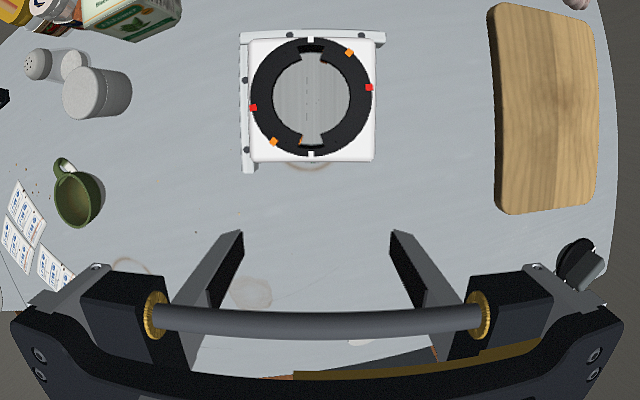

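Grinder is flush with both walls, marks at (310,39) and (311,154), bystanders untouched. Next I go above the lid and look.

Run:
```python
from h import *
P=dict(np.load('w2.npz'))
f=lambda u,z:ray('wrist',u,z,P)
a,b=f((310.5,39.5),.08),f((311,154),.08)
print('rim S',toS((a+b)/2),'dist',np.linalg.norm(a-b),'yaw rel',np.arctan2(*(a-b)[1::-1])-SY)
r.movep([.4753,-.0938,.17],down(-.525));st()
w=r.camera_params('wrist');np.savez('w3.npz',**w);cv2.imwrite('pics/w3.png',r.read_camera('wrist'))
print(np.round(r.get_obs()['qpos'],2))
for h in(.289,-.411):
    print(np.round(r.inverse_kinematics(S(0,0,.1),down(h)),2))
```

```text
rim S [0.00291782 0.00473054] dist 0.08623589870608411 yaw rel 0.00411811617710145
 t28.9 [ 0.4757 -0.0925  0.1698] F [-0.5  1.   0. ] M [-0.    0.09  0.02] op0.094 gf0
[-0.92  0.3   1.18  2.1  -0.35  0.95 -1.65]
[-1.19  0.59  0.79  1.84 -0.52  0.93 -1.44]
[-1.24  0.63  0.89  1.84 -0.59  0.96 -2.07]
```

View pics/w3.png

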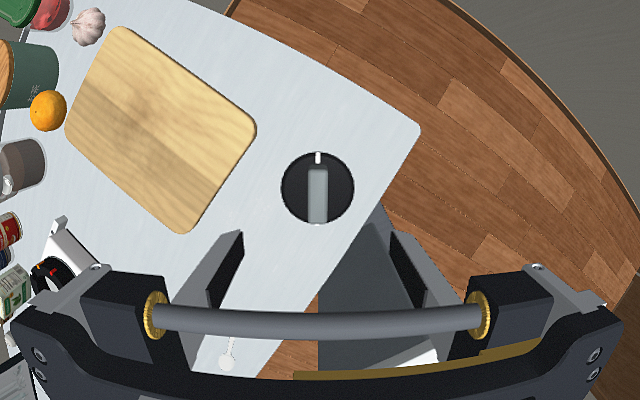

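Lid upright, bar centred about (317.5,196), running from (317,168) to (318,224), pointer (318,157).

Run:
```python
from h import *
P=dict(np.load('w3.npz'));f=lambda u,z:ray('wrist',u,z,P)
im=cv2.imread('pics/w3.png')
g=cv2.cvtColor(im,cv2.COLOR_BGR2GRAY).astype(int)
# bar top: mid-grey inside the dark disc
a,b=f((317.5,168),.063),f((318,223.5),.063)
c=(a+b)/2;print('bar',c,np.linalg.norm(a-b),np.arctan2(*(a-b)[1::-1]))
print('col bar',g[195,300:336])
# disc extents at flange top
d=np.array([f(u,.03) for u in((281,187),(354,187),(318,152))]);m=(d[0]+d[1])/2;print('flange',m,np.linalg.norm(d[0]-d[1]),'front edge->centre',d[2][:2]-.04*np.array([np.cos(-.525),np.sin(-.525)]))
```

```text
bar [ 0.47601945 -0.09379894  0.063     ] 0.05536291843312751 -0.5114946454397649
col bar [ 44  43  43  45  42  44  45  55 111 129 140 155 153 154 154 158 158 159
 160 161 159 162 162 162 151 144 130 111  32  40  48  41  46  50  41  44]
flange [ 0.47728028 -0.0943897   0.03      ] 0.07786216073638913 front edge->centre [ 0.47479034 -0.09333732]
```

Run:
```python
from h import *
h=-.515;L=[.476,-.0938]
r.move_straight([*L,.08],down(h),vel=.2)
r.move_straight([*L,.035],vel=.08);st('at')
r.grasp();st('grip')
r.move_straight([*L,.165],vel=.2);st('lift')
r.movep(S(.0029,.0046,.165),down(SY+.003));st('above')
r.move_straight(S(.0029,.0046,.120),vel=.12);o=st('pre');print(toS(o['eef_pos']))
cv2.imwrite('pics/w4.png',r.read_camera('wrist'))
```

```text
at t30.3 [ 0.4762 -0.094   0.0353] F [0.2 1.2 1. ] M [ 0.01  0.11 -0.01] op0.094 gf0
grip t31.4 [ 0.476  -0.0938  0.035 ] F [-1.1 -0.3  0. ] M [ 0.04  0.1  -0.02] op0.020 gf30
lift t32.2 [ 0.4755 -0.0933  0.1642] F [-0.1  0.4 -1.3] M [-0.04  0.12  0.04] op0.020 gf30
above t33.7 [0.5512 0.3127 0.1654] F [-0.9  0.1 -1.5] M [-0.01  0.07  0.03] op0.019 gf30
pre t34.3 [0.551  0.3142 0.1202] F [ 0.1 -0.2 -1.4] M [-0.11  0.13  0.04] op0.020 gf30
[0.00308282 0.00396991]
```

View pics/w4.png

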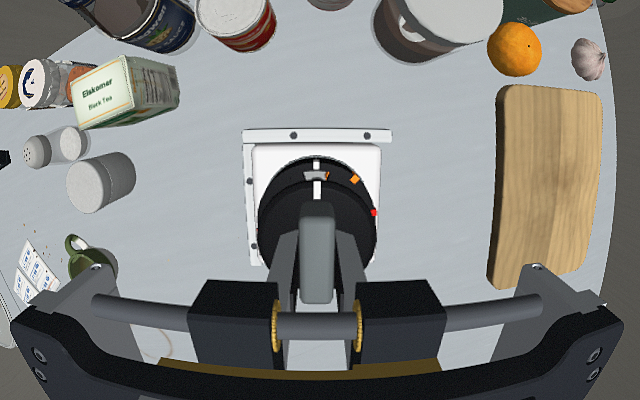

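The lid hangs above the rim, its pointer at (318,190) in line with the slot mark at (317,165). Insert it, watching the force.

Run:
```python
from h import *
r.move_straight(S(.0029,.0046,.107),vel=.1);st()
z=.107
while z>.089:
    z-=.0025;r.move_straight(S(.0029,.0046,z),vel=.05)
    o=st('%.4f'%z)
    if o['wrist_force'][2]>8:break
```

```text
t34.6 [0.5503 0.3146 0.1065] F [-0.  -0.3 -0.6] M [-0.03  0.14  0.04] op0.020 gf30
0.1045 t34.8 [0.5506 0.3147 0.1045] F [-1.4  0.8 -1.3] M [-0.06  0.13  0.03] op0.020 gf30
0.1020 t35.1 [0.5505 0.3147 0.1019] F [ 0.1  0.6 -1.1] M [0.   0.12 0.03] op0.020 gf30
0.0995 t35.3 [0.5506 0.3146 0.0993] F [-0.3 -0.3 -0.5] M [-0.05  0.15  0.02] op0.020 gf30
0.0970 t35.6 [0.5505 0.3146 0.0968] F [ 0.6 -0.3 -1. ] M [0.01 0.14 0.01] op0.019 gf30
0.0945 t35.8 [0.5505 0.3147 0.0944] F [-0.4  0.  -1.2] M [-0.06  0.11  0.01] op0.019 gf30
0.0920 t36.1 [0.5512 0.3149 0.0925] F [-1.7  0.2  6.5] M [-0.12  0.34 -0.01] op0.020 gf30
0.0895 t36.3 [0.552  0.3151 0.0913] F [-4.1 -1.2 23. ] M [-0.36  0.89 -0.04] op0.020 gf30
```

Run:
```python
from h import *
p=S(.0029,.0046,.0912)
r.move_straight(p,down(SY+.003),vel=.05);st('ease')
for k in range(1,15):
    r.move_straight(p,down(SY+.003-.05*k))
    if k%2==0:
        o=st(k);m=R.from_rotvec(o['orientation']).as_matrix();print('  yaw rel %.3f'%(np.arctan2(m[1,0],m[0,0])-SY))
    if np.linalg.norm(o['wrist_force'])>40 if k>1 else False:print('force');break
w=r.camera_params('wrist');np.savez('w5.npz',**w);cv2.imwrite('pics/w5.png',r.read_camera('wrist'))
cv2.imwrite('pics/top5.png',cv2.resize(r.read_camera('top')[160:240,250:350],None,fx=6,fy=6,interpolation=cv2.INTER_CUBIC))
```

```text
ease t36.6 [0.5508 0.3148 0.0914] F [-1.2  0.5  6.8] M [-0.05  0.39  0.  ] op0.020 gf30
2 t37.1 [0.5509 0.3149 0.0914] F [-1.2  0.1  6.6] M [ 0.03  0.23 -0.01] op0.020 gf30
  yaw rel -0.097
4 t37.6 [0.5509 0.3147 0.0914] F [-1.3 -0.9  6.8] M [-0.14  0.22 -0.04] op0.020 gf30
  yaw rel -0.198
6 t38.1 [0.5509 0.3147 0.0914] F [-0.6 -0.5  7.3] M [-0.21  0.25  0.02] op0.020 gf30
  yaw rel -0.298
8 t38.6 [0.5509 0.3146 0.0914] F [-0.7 -0.2  8. ] M [-0.17  0.28 -0.01] op0.020 gf30
  yaw rel -0.398
10 t39.1 [0.5509 0.3147 0.0914] F [-1.7 -0.8  7.7] M [-0.15  0.28 -0.01] op0.020 gf30
  yaw rel -0.498
12 t39.6 [0.5509 0.3147 0.0914] F [-1.2 -0.2  8. ] M [-0.23  0.27  0.04] op0.020 gf30
  yaw rel -0.598
14 t40.1 [0.5509 0.3146 0.0914] F [-0.6 -0.6  8.7] M [-0.23  0.26  0.05] op0.020 gf30
  yaw rel -0.698
```

View pics/w5.png

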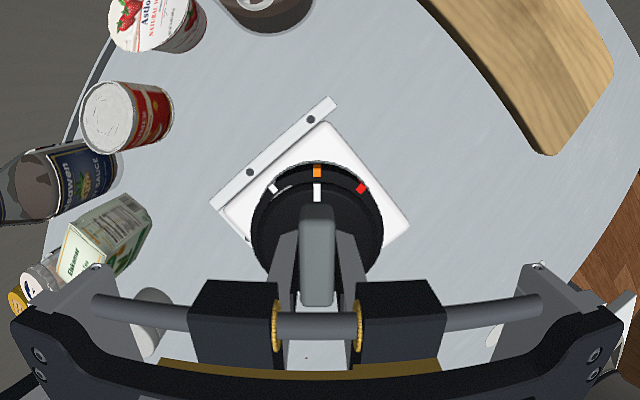

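The pointer (317,192) stands in line with the orange mark (317,172). Last check is the grinder's home position from the top camera.

View pics/top5.png

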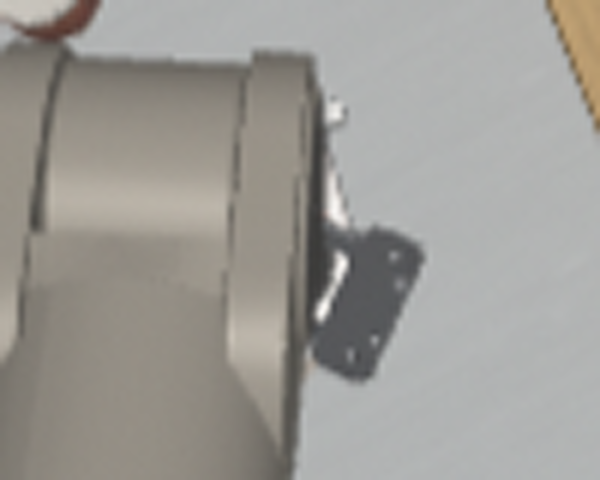

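The arm hides the grinder in that view, so I'll check numerically from the wrist picture: block corners at about (327,121) and (410,222).

Run:
```python
from h import *
im=cv2.imread('pics/w5.png');i2=cv2.imread('pics/w2.png')
P=dict(np.load('w5.npz'));P2=dict(np.load('w2.npz'))
def blob(i,box):
    x0,y0,x1,y1=box;g=cv2.inRange(i[y0:y1,x0:x1],(226,226,226),(255,255,255))
    n,l,s,c=cv2.connectedComponentsWithStats(g);k=1+np.argmax(s[1:,4]);ys,xs=np.where(l==k);return xs+x0,ys+y0
for i,Q,box in((i2,P2,(240,36,380,165)),(im,P,(215,110,412,260))):
    xs,ys=blob(i,box);w=np.array([toS(ray('wrist',(x,y),.048,Q)) for x,y in zip(xs,ys)])
    print(len(xs),'x max pct',np.round(np.percentile(w[:,0],[98,99.5]),4),'y min',np.round(np.percentile(w[:,1],[2,.5]),4))
    t=[w[(w[:,1]>a)&(w[:,1]<a+.012),0].max() for a in(-.05,-.035,-.02)];print(' far edge x:',np.round(t,4))
    t=[w[(w[:,0]>a)&(w[:,0]<a+.012),1].min() for a in(-.04,-.02,0,.02,.04)if((w[:,0]>a)&(w[:,0]<a+.012)).any()];print(' right edge y:',np.round(t,4))
```

```text
1652 x max pct [-0.0045  0.0074] y min [-0.047  -0.0477]
 far edge x: [ 0.0111 -0.0278 -0.0409]
 right edge y: [-0.0478 -0.0472 -0.0478]
4154 x max pct [0.0547 0.0551] y min [-0.0479 -0.0483]
 far edge x: [0.0555 0.0556 0.0554]
 right edge y: [-0.0484 -0.0486 -0.0484 -0.0483 -0.0483]
```

Run:
```python
from h import *
for n,cols in(('w2',(-.04,-.03,.04,.03)),('w5',(-.04,-.03,-.02,.03,.0))):
    i=cv2.cvtColor(cv2.imread(f'pics/{n}.png'),cv2.COLOR_BGR2GRAY);Q=dict(np.load(n+'.npz'));T=Q['camera_from_world'];K=Q['camera_matrix']
    def proj(p):
        v=T[:3,:3]@p+T[:3,3];th=np.arctan2(np.hypot(v[0],v[1]),v[2]);d=v[:2]/np.hypot(v[0],v[1])*th
        return K[:2,:2]@d+K[:2,2]
    for y in cols:
        xs=np.arange(.048,.066,.001);v=[cv2.getRectSubPix(i,(1,1),tuple(map(float,proj(S(x,y,.048)))))[0,0] for x in xs]
        print(n,y,[int(a) for a in v])
```

```text
w2 -0.04 [239, 238, 238, 238, 239, 236, 227, 219, 185, 169, 177, 175, 189, 214, 224, 189, 149, 168]
w2 -0.03 [240, 239, 238, 238, 239, 233, 227, 216, 188, 181, 219, 217, 218, 218, 220, 196, 126, 177]
w2 0.04 [238, 237, 237, 238, 238, 232, 223, 219, 167, 204, 218, 218, 216, 215, 213, 199, 174, 168]
w2 0.03 [34, 25, 148, 246, 245, 233, 224, 211, 183, 185, 221, 218, 218, 217, 216, 213, 163, 169]
w5 -0.04 [247, 247, 247, 247, 247, 242, 235, 227, 224, 185, 115, 148, 228, 213, 58, 75, 83, 79]
w5 -0.03 [246, 246, 246, 246, 247, 243, 236, 228, 222, 186, 113, 159, 226, 231, 228, 226, 228, 229]
w5 -0.02 [245, 246, 246, 246, 246, 241, 236, 228, 222, 186, 116, 149, 226, 231, 229, 227, 228, 229]
w5 0.03 [244, 245, 244, 244, 244, 239, 233, 226, 221, 171, 97, 176, 229, 231, 231, 228, 228, 229]
w5 0.0 [104, 201, 251, 246, 245, 241, 235, 228, 218, 179, 118, 157, 233, 232, 230, 229, 228, 229]
```

```bash
python3 -c "
from h import *
st();print(r.close_job())"
```

```text
t40.2 [0.5509 0.3146 0.0914] F [-1.4 -1.   8.2] M [-0.18  0.24  0.07] op0.020 gf30
the job is handed in; nothing more can be done
None
```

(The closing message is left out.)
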